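Strip a slip-casting mould and stand the cast on the banding wheel

TASK

Take the casting mould apart: first lift the pouring ring off and stand it in the middle of the small square drying rack, then draw each mould half sideways off the vase before lifting it and stand it upright in the middle of a larger rack of its own (either half on either rack). Last, stand the cast vase upright in the centre of the banding wheel, ready for its seams to be trimmed; never tip the vase, leave the mould base where it is, and do not disturb the bowl of slip or the beaker.

Things in the scene. Friction and masses are not known exactly. Their poses are not given: they have to be found in the camera images.
- ring_mid (a point): plaster pouring ring on top of the mould: off-white, 60 mm outside diameter, 32 mm high, funnel hole 43 mm wide at the top, 31 mm at the bottom; a recess 49 mm wide, 8.5 mm deep in its underside fits over the collar (44 mm wide, 7 mm high) of the two halves, on which it rests flat. Point: its centre, 16 mm above its underside; z up. Weighs about 0.06 to 0.11 kg.
- half_a_mid (a point): off-white plaster mould half, block 64 wide (y) x 36 thick (x) x 72 mm high (0.11 to 0.22 kg), a half-round collar 7 mm high on top; hollow in its joint face, 23 mm deep at the belly, 16 mm at the neck above it, so it catches the vase if lifted straight up. Point: centre of the block, 36 mm above its underside. Its x points out of its back, away from the other half; the joint plane lies 18 mm behind the point. Alike to the other half.
- half_b_mid (a point): off-white plaster mould half, block 64 wide (y) x 36 thick (x) x 72 mm high (0.11 to 0.22 kg), a half-round collar 7 mm high on top; hollow in its joint face, as in the other half: 2 mm of play round the vase, 4 mm up and down. Point: centre of the block, 36 mm above its underside. Its x points out of its back, away from the other half; the joint plane lies 18 mm behind the point. The joint shows as a dark line on top and sides.
- vase_mid (a point): the cast clay bud vase inside the mould, grey-brown, its mouth seen through the ring's hole: 78 mm high, foot 30 mm, belly 42 mm (widest at mid-height), neck 26 mm in diameter. It stands free on the mould base. Point: its centre, 39 mm above its foot; z up. Weighs about 0.06 to 0.13 kg.
- base_top (a point): plaster mould base, an off-white slab 104 x 92 mm, 20 mm thick, loose on the table, on which halves and vase stand; it stays where it is. Point: centre of its top face; its x axis is square to the joint plane of the halves, z up.
- rack_1_top (a point): one of the two larger, oblong slatted wooden drying racks, 128 x 87 mm, 22 mm high, fixed to the table; either takes either mould half. Point: centre of its top, on the slats; x runs along the 128 mm slats, z up.
- rack_2_top (a point): one of the two larger, oblong slatted wooden drying racks, 128 x 87 mm, 22 mm high, fixed to the table; either takes either mould half. Point: centre of its top, on the slats; x runs along the 128 mm slats, z up.
- rack_small_top (a point): the small square slatted wooden drying rack, 78 x 78 mm, 22 mm high, fixed to the table; for the pouring ring. Point: centre of its top, on the slats; z up.
- wheel_top (a point): banding wheel, a round black and white speckled turntable, 112 mm in diameter (a larger one at the far left is not meant) and 40 mm high, its head turns freely; for the vase. Point: centre of its top face; z up.
- slip_bowl: yellow bowl of slip, 104 mm across, 58 mm high, a bystander: not to be disturbed. Point: centre of its underside.
- beaker: grey-brown clay beaker straight ahead of the robot, the nearest to it, 78 mm across, 84 mm high, a bystander: not to be disturbed. Point: centre of its underside.
Not all that is in view belongs to the job. What is shaped like the part that bears half_b_mid but blue is not meant.

How it is judged:
On the way, in this order (a step that is already met when the one before it is completed fails the run):
1. the pouring ring stands upright on the small rack (horizontal distance between ring_mid and rack_small_top below 0.015 m and z of ring_mid in the frame of rack_small_top between 0.01 and 0.022 m and angle between ring_mid's own z axis and vertical below 0.12 rad), for 0.2 s.
2. with the ring still there, each mould half stands upright on a larger rack of its own (all of step 1 and (((horizontal distance between half_a_mid and rack_1_top below 0.015 m and z of half_a_mid in the frame of rack_1_top between 0.03 and 0.042 m and angle between half_a_mid's own z axis and vertical below 0.12 rad) and (horizontal distance between half_b_mid and rack_2_top below 0.015 m and z of half_b_mid in the frame of rack_2_top between 0.03 and 0.042 m and angle between half_b_mid's own z axis and vertical below 0.12 rad)) or ((horizontal distance between half_a_mid and rack_2_top below 0.015 m and z of half_a_mid in the frame of rack_2_top between 0.03 and 0.042 m and angle between half_a_mid's own z axis and vertical below 0.12 rad) and (horizontal distance between half_b_mid and rack_1_top below 0.015 m and z of half_b_mid in the frame of rack_1_top between 0.03 and 0.042 m and angle between half_b_mid's own z axis and vertical below 0.12 rad)))), for 0.2 s.
At the end, for the whole second after the job is handed in: The pouring ring stands flat on the small rack and each mould half stands upright on a larger rack of its own, each within 15 mm of the rack's centre; the vase stands upright on the banding wheel within 12 mm of its centre (all within about 7 degrees of upright); everything is at rest (all of step 2 and horizontal distance between vase_mid and wheel_top below 0.012 m and z of vase_mid in the frame of wheel_top between 0.033 and 0.045 m and angle between vase_mid's own z axis and vertical below 0.12 rad and linear speed of each of pour_ring, half_a, half_b, cast_vase below 0.02 m/s); the robot touches nothing.
It fails at once if the vase is tipped (angle between vase_mid's own z axis and vertical above 0.35 rad).
It fails at once if the vase is lifted while a mould half still stands round it (z of vase_mid in the frame of base_top above 0.055 m and horizontal distance between any of half_a_mid, half_b_mid and base_top below 0.03 m).
It fails at once if a mould half is lifted before it has been drawn sideways off the vase ((z of half_a_mid in the frame of base_top between 0.052 and 0.1 m and horizontal distance between half_a_mid and vase_mid below 0.028 m) or (z of half_b_mid in the frame of base_top between 0.052 and 0.1 m and horizontal distance between half_b_mid and vase_mid below 0.028 m)).
It fails at once if the mould base is shifted more than 30 mm (distance of base_top from where it was at the start of the episode above 0.03 m).
It fails at once if the bowl of slip or the beaker is disturbed (moved more than 25 mm) (distance of any of slip_bowl, beaker from where it was at the start of the episode above 0.025 m).
It also fails if it takes over 118 s, if anything falls off the work surface, if the arm or the gripper's body presses on something with over 40 N, if the wrist force passes 120 N, or if a joint passes its speed limit or range.

ROBOT

A 6-joint arm with a two-finger parallel gripper is mounted at the origin on a cart in front of the work surface, level with it; the furniture and walls round the work are solid. World frame = base frame: x ahead of the robot, y to its left, z up, the work surface at z = 0. Lengths are in m, angles in rad, forces in N, time in s.
With the tool pointing down it reaches from about 0.375 to 0.925 m from the base axis. Payload 5.7 kg.
Tool frame: the origin (TCP) lies midway between the tips of the shut fingers; the grasp point (between the pads) lies 19 mm behind it; z points along the fingers, y is the line along which they close (so a half turn about z gives the same grasp; the last joint's range is limited). The gripper opens to 88 mm and grips with 3 to 60 N. Pads are 20 mm wide; open, the fingers measure 115 mm over their backs; the gripper's body (75 mm by 178 mm) begins 61 mm behind the grasp point.
Start: joints at [1.093, 0.359, 1.51, -0, 1.272, -0.115], TCP at [0.213, 0.561, 0.223] pointing down, gripper open.
Joint ranges: [-2.97, 2.97], [-1.01, 2.36], [0.21, 2.38], [-0.96, 4.11], [0.2, 2.71], [-2.98, 2.98]. Speed limits (rad/s): [2.39, 2.39, 3.14, 3.14, 3.14, 3.14].

INTERFACE

Orientations are given as a unit quaternion [x, y, z, w].
In Python, from bench import move_ptp, servo_line, goto_joints, move_gripper, sleep, inverse_kinematics, capture, PlanningError, close_job, spot_in, silhouettes, current_clock, current_joint_pos, current_qvel, current_joint_torque, current_position, current_orientation, current_force, current_torque, current_finger_gap, current_grip_force gives the robot as it stands. Calls block until the motion is done:
- move_ptp(position, orientation): joint-space move of the TCP to a pose.
- servo_line(position, orientation=None, rate=0.15, contact_N=None): straight line of the TCP; orientation=None keeps the orientation; rate is the mean speed in m/s. With contact_N (N) it stops when the force on the tool has changed by that much, and returns True; else False.
- goto_joints(angles): joint-space move.
- move_gripper(opening): finger opening in m; the grip force is fixed at half the most; returns when the fingers have stopped.
- sleep(seconds).
- inverse_kinematics(position, orientation): joint angles nearest the present ones, or None.
- capture(name): name is "side" or "top" or "wrist"; returns a dict with "image" (480x640x3 uint8, blue, green, red), "range_z" (480x640 float32, m along the optical axis (not along the pixel's ray), 0 where there is no reading), "intrinsics" (3x3 intrinsics, pixels), "k1" (the pictures are not rectified: a ray, as slopes to the right and down, at radius r is drawn at 1 + k1 r^2 times it, then the intrinsics apply), "R" (3x3) and "t" (3): a world point X has camera coordinates R X + t. Camera axes: x right, y down, z forward; pixel columns grow to the right and rows downward; lengths in m; the calibration is good to about 2 mm. A picture is of the moment at which its call begins.
A pose or a line that the arm cannot do raises PlanningError and nothing moves.
- close_job(): hands the job in; it is judged then, once.
Trained networks look in the newest picture that a camera, given by its name, has taken for a name from the list of things; names that differ only in an ending like _2 or _b are one class to them, and where a whole thing is asked for, a point or a joint stands for the part that bears it (a point fixed in the world has none). Each returns a list of dicts, best first, with "conf" (0 to 1); they miss things now and then, are a little off and sometimes report something else, mostly with a low value. They report only what shows in the picture. A call takes as long as a camera call. They do not tell look-alikes from the thing itself.
- spot_in(camera, query): "xy" ([column, row] in pixels, amid what is visible of it).
- silhouettes(camera, query): "region" (480x640 bool, what is visible of it) and "xy" ([column, row] in pixels, amid what is visible of it).
Readings, each from a call of its own:
- current_clock(): time.
- current_joint_pos(): joint angles.
- current_qvel(): joint speeds.
- current_joint_torque(): joint torques, N m.
- current_position(): TCP position.
- current_orientation(): TCP orientation.
- current_force(): force on the tool from outside, world axes, zero at the start.
- current_torque(): the same for the moment, N m.
- current_finger_gap(): finger opening in m.
- current_grip_force(): force on a finger pad.
Only numpy, scipy, OpenCV 4.12 (cv2) and the standard library are available. Lean on these libraries where they do the work, as an engineer would, in place of code of your own. Each camera call takes 0.05 s, during which the arm holds its last target. There are 200 camera calls.

## Working session

There is one attempt and no reset: what is moved stays moved. The work goes in short steps, each a Python script; the robot and the scene stay as the last script left them, time stands still between calls to the robot, and variables do not carry over. Pictures are saved under pics/ and viewed, at most 14 in all, crops included, and the job is handed in when it is done.

```bash
mkdir -p pics
cat > h.py <<'E'
import numpy as np, cv2
from bench import *
def cloud(c):
    # world xyz per pixel
    K=c["intrinsics"]; h,w=c["range_z"].shape
    u,v=np.meshgrid(np.arange(w),np.arange(h))
    D=np.stack([(u-K[0,2])/K[0,0],(v-K[1,2])/K[1,1]],-1)
    S=D.copy()
    for _ in range(8): S=D/(1+c["k1"]*(S**2).sum(-1,keepdims=True))
    z=c["range_z"][...,None]
    P=np.concatenate([S*z,z],-1)
    W=(P-c["t"])@c["R"]
    W[c["range_z"]==0]=np.nan
    return W
E
python3 - <<'E'
from h import *
for n in ("top","side"):
    c=capture(n); cv2.imwrite(f"pics/{n}0.png",c["image"]); W=cloud(c)
    np.savez(f"{n}0.npz",W=W,img=c["image"])
    print(n,c["t"]@-c["R"] if 0 else -c["R"].T@c["t"])
    for q in ["ring_mid","half_a_mid","vase_mid","base_top","rack_1_top","rack_small_top","wheel_top","slip_bowl","beaker"]:
        for d in spot_in(n,q):
            x,y=map(int,d["xy"]); print(q,round(d["conf"],2),x,y,W[y,x].round(3))
print(current_clock())
E
```

```text
top [0.38648229 0.02795593 1.32702926]
ring_mid 0.6 295 261 [0.51  0.055 0.113]
half_a_mid 0.57 232 216 [0.625 0.207 0.035]
half_a_mid 0.53 298 249 [0.548 0.05  0.023]
half_a_mid 0.24 301 265 [0.509 0.043 0.031]
vase_mid 0.68 303 266 [0.507 0.038 0.032]
base_top 0.95 304 279 [0.472 0.035 0.089]
base_top 0.55 439 299 [ 0.43  -0.284  0.021]
rack_1_top 0.81 188 311 [0.401 0.307 0.022]
rack_small_top 0.86 395 211 [ 0.646 -0.187 -0.003]
wheel_top 0.7 230 217 [0.621 0.211 0.041]
wheel_top 0.4 349 308 [ 0.41  -0.072  0.004]
slip_bowl 0.98 313 170 [0.74  0.015 0.028]
side [ 0.55597309 -0.87090048  0.7607499 ]
ring_mid 0.93 299 231 [0.496 0.054 0.105]
half_a_mid 0.68 309 253 [0.522 0.01  0.072]
vase_mid 0.68 259 281 [ 0.415 -0.1    0.079]
base_top 0.88 301 273 [ 0.501 -0.     0.018]
rack_1_top 0.7 274 209 [0.41  0.284 0.021]
rack_small_top 0.6 363 334 [ 0.64  -0.201  0.022]
wheel_top 0.76 342 227 [0.606 0.169 0.038]
slip_bowl 0.61 394 264 [0.731 0.021 0.03 ]
beaker 0.66 392 266 [0.726 0.019 0.026]
beaker 0.6 259 278 [ 0.404 -0.039  0.034]
1.0
```

View pics/top0.png

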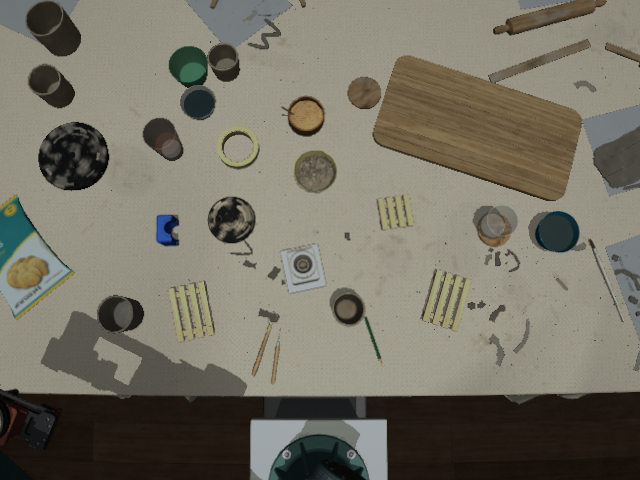

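View pics/side0.png

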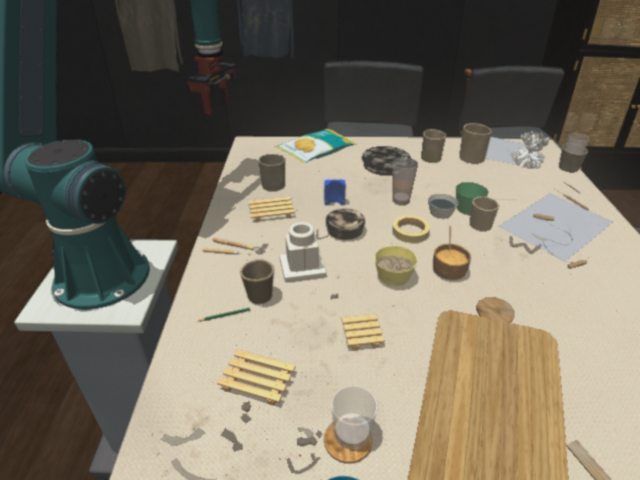

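The top picture shows the mould at (303,266), large racks at (190,311) and (446,299), and the small rack at (395,212). The small wheel is at (232,219); the bigger one at (74,156) isn't meant. The bowl of slip is at (315,171) and the beaker at (348,308). The blue look-alike of a half is at (168,230) and isn't meant.

```bash
cat > fit.py <<'E'
from h import *
def sel(W,x,y,r,z0,z1):
    P=W.reshape(-1,3); P=P[np.isfinite(P[:,0])]
    return P[(np.hypot(P[:,0]-x,P[:,1]-y)<r)&(P[:,2]>z0)&(P[:,2]<z1)]
def rect(P):
    (c,s,a)=cv2.minAreaRect((P[:,:2]*1000).astype(np.float32)); return np.round(c,1),np.round(s,1),round(a,1),len(P),np.round(np.median(P[:,2])*1000,1)
E
python3 - <<'E'
from fit import *
for n in ("top","side"):
    W=np.load(n+"0.npz")["W"]; print(n)
    for k,a in dict(ring=(.505,.04,.07,.112,.135),halves=(.505,.04,.07,.08,.105),base=(.505,.04,.09,.013,.03),
      r1=(.41,.295,.1,.015,.03),r2=(.43,-.3,.1,.015,.03),rs=(.64,-.19,.07,.015,.03),wheel=(.615,.2,.08,.033,.046),bowl=(.735,.015,.08,.04,.08),beaker=(.41,-.07,.07,.07,.1)).items():
        P=sel(W,*a); 
        if len(P): print(k,*rect(P),(P.mean(0)*1000).round(1))
c=np.load("top0.npz")["img"][190:350,160:480]
cv2.imwrite("pics/c.png",cv2.resize(c,(800,400),interpolation=cv2.INTER_CUBIC))
E
```

```text
top
ring [503.4  37.4] [57.3 57.1] 0.4 371 122.0 [503.6  37.5 121.7]
halves [503.9  37.5] [70.9 63.7] 11.8 421 91.2 [499.5  37.   91.9]
base [501.   52.7] [103.2 123. ] 12.2 717 19.2 [496.6  37.4  19.3]
r1 [400.8 301.2] [129.4  87.7] 12.6 1473 21.0 [400.3 300.8  21. ]
r2 [ 427.2 -308.8] [101.4 128.8] 72.1 1444 20.6 [ 428.5 -302.6   20.7]
rs [ 639.7 -184.5] [78.4 76.8] 8.9 795 20.5 [ 638.9 -184.    20.7]
wheel [616.5 209.2] [108.3 109.7] 1.7 1658 38.6 [616.2 208.8  38.6]
bowl [731.2   9.5] [102.1 100.8] 89.7 320 50.7 [747.7   7.2  50.3]
beaker [408.8 -65.3] [74.3 73.1] 44.6 252 80.9 [409.3 -66.1  80.1]
side
ring [502.5  34.4] [57.3 59.6] 2.8 309 121.1 [502.3  32.2 120. ]
halves [501.6  34.2] [73.1 63.5] 10.7 378 91.2 [501.4  17.4  92.1]
base [503.   34.8] [102.9  93.2] 10.7 520 19.4 [502.8  12.9  19.7]
r1 [399.3 297.9] [126.5  92.7] 10.1 688 20.8 [399.2 295.4  20.5]
r2 [ 427.4 -304.5] [ 89.2 130.2] 72.6 2061 21.6 [ 429.  -307.4   21.3]
rs [ 639.1 -184.8] [78.9 82.7] 7.9 1030 22.1 [ 638.7 -187.7   21.7]
wheel [614.3 206. ] [109.4 110. ] 11.4 735 38.9 [614.  202.3  38.8]
bowl [729.4  10.1] [104. 104.] 38.7 505 49.9 [731.   15.3  49.4]
beaker [407.2 -66.6] [76. 75.] 83.5 371 78.5 [406.6 -65.5  77.8]
```

View pics/c.png

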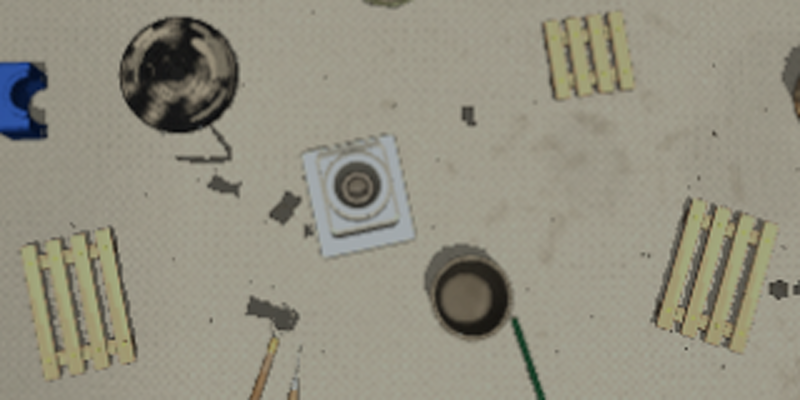

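The crop confirms it: the mould with its ring is at (358,187), the small wheel at (180,72), three racks, and the beaker at (470,295). Both cameras agree to about 3 mm. Next, a closer look with the wrist camera.

```bash
cat >> fit.py <<'E'
from scipy.spatial.transform import Rotation as Ro
def quat(deg):
    """tool down, fingers closing along azimuth deg (mod 180): the choice nearest present joints, last joint in range"""
    best=None
    for d in (deg,deg+180):
        p=np.radians(d); c,s=np.cos(p),np.sin(p)
        q=Ro.from_matrix(np.array([[-s,c,0],[c,s,0],[0,0,-1]]).T).as_quat()
        yield q
def best(pos,deg):
    j0=np.array(current_joint_pos()); o=[]
    for q in quat(deg):
        j=inverse_kinematics(list(pos),list(q))
        if j is not None: o.append((abs(np.array(j)-j0).max(),list(q)))
    return min(o,key=lambda t:t[0])[1]
def ptp(x,y,z,deg):
    q=best((x,y,z),deg); move_ptp([x,y,z],q); return q
E
python3 - <<'E'
from fit import *
ptp(.46,.036,.36,101.5)
print(current_clock(),current_joint_pos())
c=capture("wrist"); cv2.imwrite("pics/w1.png",c["image"]); W=cloud(c); np.savez("w1.npz",W=W,img=c["image"])
print(-c["R"].T@c["t"])
for k,a in dict(ring=(.503,.036,.07,.112,.135),halves=(.503,.036,.07,.08,.105),base=(.503,.036,.09,.013,.03)).items():
    P=sel(W,*a)
    if len(P): print(k,*rect(P))
E
```

```text
3.1333 [-7.07218421e-02  4.83648521e-02  1.57714545e+00  2.59696996e-04
  1.51647001e+00  1.29798603e+00]
[0.52413944 0.05018955 0.52240488]
ring [502.9  38.1] [59.2 58. ] 11.7 1806 123.8
halves [502.4  38.5] [71.5 63.4] 11.6 1601 92.4
base [502.8  38.6] [103.2  91. ] 12.3 1990 20.2
```

View pics/w1.png

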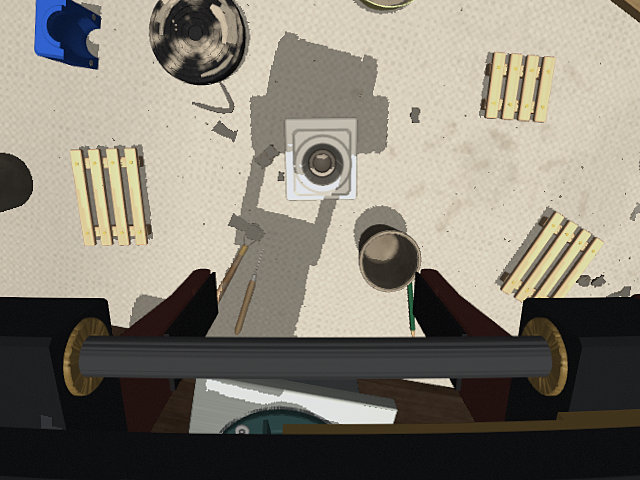

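The wrist view shows the mould at (321,160), its sides square to the picture; the ring's hole with the vase mouth inside is at (322,163). That puts the mould centre at about (502.8, 37.8) mm with its axis at 11.8°. Ring next.

Run:
```python
from fit import *
W=np.load("w1.npz")["W"]
for k,a in dict(r1=(.40,.30,.1,.015,.03),r2=(.428,-.305,.09,.015,.03),rs=(.64,-.185,.07,.015,.03),wheel=(.615,.207,.08,.033,.046),bk=(.408,-.066,.07,.07,.1)).items():
    P=sel(W,*a)
    if len(P): print(k,*rect(P))
x,y=.5028,.0378
ptp(x,y,.17,101.8)
servo_line([x,y,.098],rate=.1)
move_gripper(.05); print(current_finger_gap(),current_grip_force(),current_clock())
servo_line([x,y,.12],rate=.05); servo_line([x,y,.22],rate=.2)
print(current_finger_gap(),current_force())
ptp(.6395,-.1847,.12,99); servo_line([.6395,-.1847,.04],rate=.15)
print(servo_line([.6395,-.1847,.026],rate=.03,contact_N=3),current_position(),current_finger_gap())
move_gripper(.088); p=current_position()
servo_line([p[0],p[1],.2],rate=.2); print(current_clock())
ptp(.50,.0,.34,101.8)
c=capture("wrist"); cv2.imwrite("pics/w2.png",c["image"]); W=cloud(c); np.savez("w2.npz",W=W,img=c["image"])
c=capture("side"); cv2.imwrite("pics/s2.png",c["image"])
for k,a in dict(ring=(.6395,-.1847,.07,.044,.06),halves=(.503,.036,.07,.08,.095),collar=(.503,.036,.07,.096,.105),base=(.503,.036,.09,.013,.03)).items():
    P=sel(W,*a)
    if len(P): print(k,*rect(P))
print(current_clock())
```

```text
r1 [399.7 301. ] [128.5  89.2] 12.7 5033 22.2
r2 [ 427.8 -302.7] [ 89.1 128.6] 72.0 4196 22.2
rs [ 639.6 -184. ] [79.5 79.2] 9.3 3590 22.2
wheel [606.1 206.9] [ 91.3 111.4] 11.4 6787 39.9
bk [405.9 -63.6] [75.9 73.8] 11.1 1102 81.9
0.059334402341552 30.00043462961912 5.4167
0.059477403843982375 [-0.55702994  0.47358853 -0.64998881]
True [ 0.63985525 -0.18493917  0.02784289] 0.05922104633681127
10.5
ring [ 639.3 -184.1] [59.4 60.7] 71.5 1656 53.5
halves [502.8  39. ] [72.8 63.1] 11.6 2821 92.2
collar [502.5  38.5] [44.2 41.8] 11.2 951 99.1
base [500.   53.4] [103.9 120. ] 12.0 1942 20.2
11.65
```

Run:
```python
import cv2,numpy as np
d=np.load("w2.npz");W=d["W"];m=np.hypot(W[...,0]-.503,W[...,1]-.038)<.08
r,c=np.where(m);i=d["img"][r.min():r.max(),c.min():c.max()]
cv2.imwrite("pics/w2c.png",cv2.resize(i,(600,500),interpolation=cv2.INTER_CUBIC))
```

```text
(no output)
```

View pics/w2c.png

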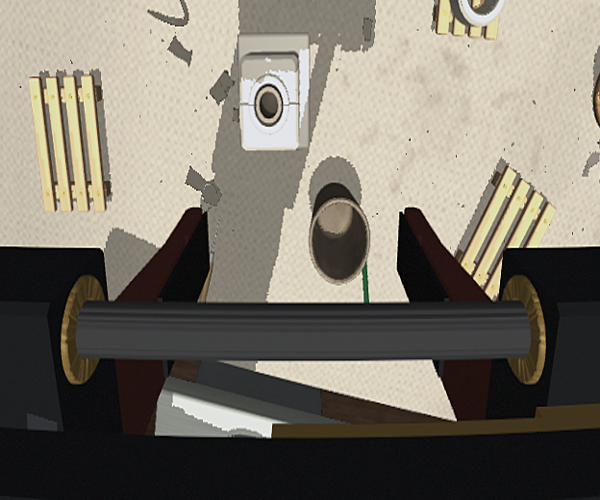

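The wrist view shows the joint line running across at (270,103), parallel to the closing direction, and the ring sitting on the small rack at the top right. Drawing the near half off now, lifted 2 mm within its play.

```bash
cat >> fit.py <<'E'
def half(sgn,rack,rdeg,C=np.array([.5027,.0382]),yaw=11.8,d=.048):
    u=np.array([np.cos(np.radians(yaw)),np.sin(np.radians(yaw))])
    p=C+sgn*.0185*u; e=p+sgn*d*u
    ptp(*p,.18,yaw+90); servo_line([*p,.046],rate=.12)
    move_gripper(.055); print("gap",current_finger_gap(),current_grip_force())
    servo_line([*p,.048],rate=.02); servo_line([*e,.048],rate=.05)
    print("drawn",current_finger_gap(),current_force(),current_clock())
    servo_line([*e,.16],rate=.15)
    ptp(*rack,.13,rdeg+90); servo_line([*rack,.058],rate=.12)
    print(servo_line([*rack,.044],rate=.03,contact_N=3),current_position(),current_finger_gap())
    move_gripper(.088); servo_line([*rack,.2],rate=.2); print(current_clock())
def shot(n,tag,**kw):
    c=capture(n); cv2.imwrite(f"pics/{tag}.png",c["image"]); W=cloud(c); np.savez(f"{tag}.npz",W=W,img=c["image"])
    for k,a in kw.items():
        P=sel(W,*a)
        if len(P): print(tag,k,*rect(P))
    return W
E
python3 - <<'E'
from fit import *
half(-1,(.400,.3005),12)
ptp(.44,.1,.34,101.8)
for n in("wrist","top"): shot(n,n+"3",ha=(.4,.30,.06,.085,.105),hb=(.515,.04,.07,.085,.095),vase=(.503,.038,.03,.094,.105),belly=(.495,.037,.04,.05,.08),base=(.503,.038,.09,.013,.03))
shot("side","s3"); print(current_clock())
E
```

```text
gap 0.06364689263016549 29.96441289782524
drawn 0.06358212375550006 [ 0.06834694  0.43096766 -1.03261122] 15.475
True [0.40059567 0.30086799 0.04796979] 0.06417680604023751
20.0833
wrist3 ha [400.7 301.2] [35.7 65.7] 12.0 1754 94.7
wrist3 hb [514.4  40.9] [48.2 65.6] 13.2 1568 92.4
wrist3 vase [510.9  37.6] [48.1 44.1] 70.4 731 98.9
wrist3 belly [498.5  45.5] [33.9 51.4] 9.2 217 72.7
wrist3 base [502.6  38.8] [103.6  92.3] 12.5 3758 20.4
top3 ha [397.1 320.8] [36.4 22.7] 14.6 144 94.1
top3 hb [532.1  22.6] [42.1 25.2] 64.3 85 90.1
top3 vase [524.5  25.8] [32.4  2.6] 56.3 3 95.2
top3 belly [511.7   9.1] [2.3 0. ] 94.7 2 55.4
top3 base [508.8  13.9] [101.6  43.4] 13.1 288 19.0
21.2083
```

View pics/wrist3.png

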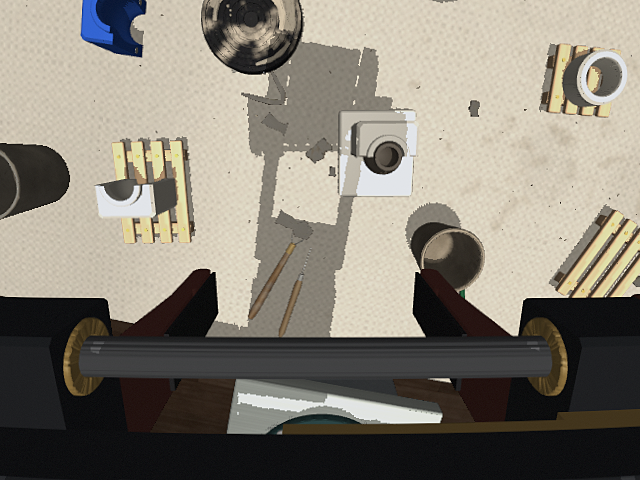

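View pics/s3.png

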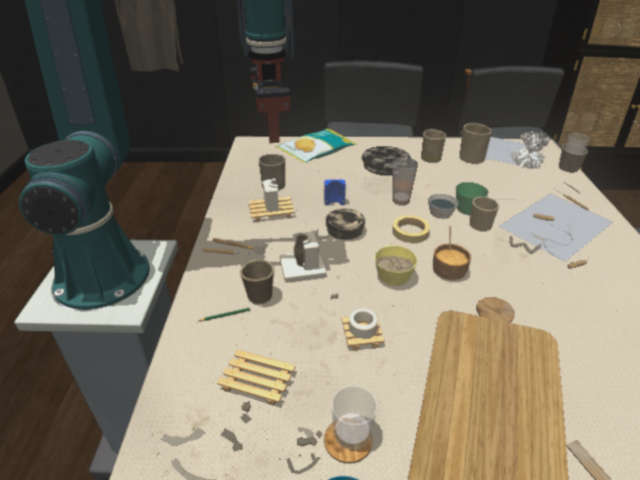

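The picture shows the first half upright on its rack at (130,195). The vase stands free at (385,157) in front of the far half, and the ring is fine at (602,78). Far half next, to the right-hand rack.

Run:
```python
from fit import *
half(1,(.4278,-.304),-18)
ptp(.44,.04,.30,101.8)
W=shot("wrist","w4",neck=(.503,.038,.035,.09,.105),belly=(.503,.038,.035,.05,.07),all=(.503,.038,.04,.03,.105),base=(.503,.038,.09,.013,.03))
shot("top","t4",ring=(.6395,-.1847,.05,.044,.06)); shot("side","s4",neck=(.503,.038,.035,.09,.105),all=(.503,.038,.04,.035,.105),hb=(.428,-.304,.06,.085,.098),hc=(.4,.3,.06,.085,.098)); print(current_clock())
```

```text
gap 0.06424660255308379 29.960196912288666
drawn 0.0634703105389592 [ 0.70761023  0.3191643  -2.15612422] 25.1083
True [ 0.42842092 -0.30453718  0.04776611] 0.06391893104789904
30.075
w4 neck [502.4  38.7] [25.9 27.4] 11.8 382 98.4
w4 belly [502.9  39.3] [40.2 40. ] 57.2 66 68.7
w4 all [502.9  39.3] [40.2 40. ] 57.2 1367 77.7
w4 base [502.6  38.4] [104.   91.5] 12.1 6389 20.4
t4 ring [ 639.4 -183.7] [58.7 58.3] 10.1 315 51.8
s4 neck [501.8  35.9] [24.3 30. ] 2.0 76 95.7
s4 all [501.1  31.9] [34.5 39.3] 62.2 382 73.1
s4 hb [ 428.2 -305.6] [65.8 37.9] 71.5 483 93.6
s4 hc [401.4 297.1] [35.5 64.3] 13.3 139 93.0
31.5667
```

View pics/s4.png

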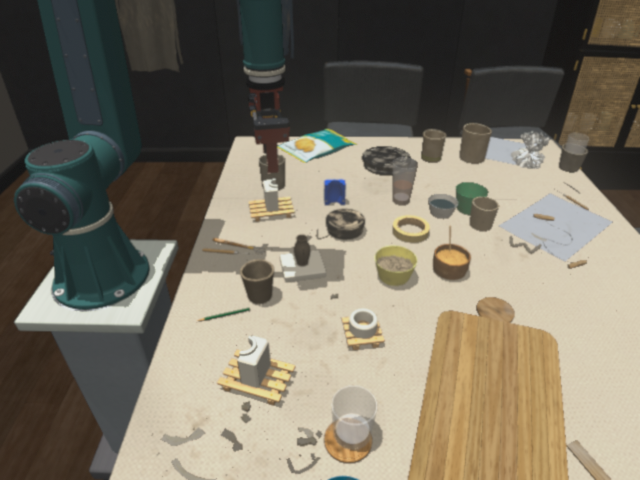

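View pics/w4.png

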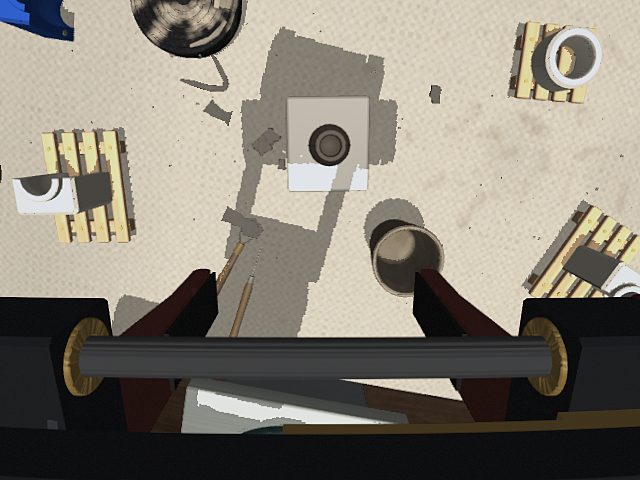

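The vase stands upright alone on the base at (330,145), and both halves are on their racks. Next I measure the wheel from closer up, then move the vase.

Run:
```python
from fit import *
ptp(.54,.17,.30,101.8)
W=shot("wrist","w5",wheel=(.615,.208,.075,.034,.046))
P=sel(W,.615,.208,.075,.034,.046); (cx,cy),r=cv2.minEnclosingCircle((P[:,:2]*1000).astype(np.float32)); print(cx,cy,r)
w=np.array([cx,cy])/1000
if np.hypot(*(w-[.6155,.2085]))>.004: w=np.array([.6155,.2085])
x,y=.5027,.0387
ptp(x,y,.18,101.8); move_gripper(.088); servo_line([x,y,.040],rate=.1)
move_gripper(.052); move_gripper(.036); print("gap",current_finger_gap(),current_grip_force())
servo_line([x,y,.05],rate=.03); servo_line([x,y,.14],rate=.1)
shot("side","s5",vase=(x,y,.05,.05,.2)); print(current_finger_gap())
q=best((*w,.14),101.8); servo_line([*w,.14],q,rate=.1); servo_line([*w,.068],rate=.08)
print(servo_line([*w,.056],rate=.02,contact_N=2.5),current_position(),current_finger_gap(),current_clock())
W=shot("side","s6")
```

```text
w5 wheel [616.1 209.6] [110.2 110.9] 37.0 8976 40.0
616.3842163085938 209.7684783935547 55.8311767578125
gap 0.04108819118306787 30.000023245811462
s5 vase [498.5  19.5] [33.1 40.8] 84.2 300 157.9
0.041310795902252125
True [0.61657747 0.20981167 0.05955441] 0.041372530775072955 41.2083
```

```bash
python3 -c "
import cv2
a=cv2.imread('pics/s5.png')[130:290,240:440];b=cv2.imread('pics/s6.png')[130:290,240:440]
cv2.imwrite('pics/s56.png',cv2.resize(cv2.hconcat([a,b]),(800,320),interpolation=cv2.INTER_CUBIC))"
```

```text
(no output)
```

View pics/s56.png

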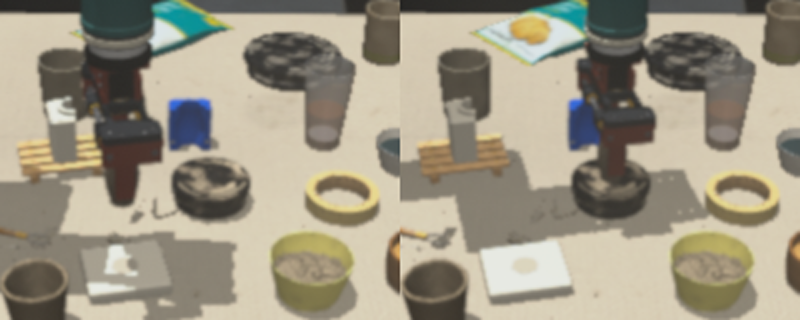

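The vase has come down on the wheel at the height I expected (left panel lifted, right panel lowered at (612,185)). Releasing and checking.

Run:
```python
from fit import *
p=current_position()
move_gripper(.052); sleep(.3); move_gripper(.088); servo_line([p[0],p[1],.2],rate=.12)
ptp(.54,.17,.30,101.8); sleep(.5)
shot("wrist","w7",neck=(.616,.2097,.04,.11,.125),all=(.616,.2097,.05,.05,.125),wheel=(.616,.2097,.075,.034,.046),h1=(.4,.3,.06,.085,.098),base=(.503,.038,.09,.013,.03))
shot("side","s7",neck=(.616,.2097,.04,.11,.125),ring=(.6395,-.1847,.05,.044,.06),hb=(.428,-.304,.06,.085,.098),bowl=(.735,.015,.08,.04,.08),beaker=(.41,-.07,.07,.07,.1))
print(current_finger_gap(),current_clock())
```

```text
w7 neck [616.3 209.9] [27.5 26.8] 57.7 465 118.2
w7 all [616.4 210.1] [39.5 40.6] 11.5 1580 97.6
w7 wheel [616.1 209.5] [110.2 110.2] 39.2 7371 40.0
w7 h1 [401.9 323.9] [25.7 20. ] 12.4 272 93.9
w7 base [503.   39.2] [104.3  92.2] 12.3 5750 20.5
s7 neck [615.2 209.1] [26.8 30.6] 20.3 60 115.0
s7 ring [ 639.  -186.7] [58.  58.1] 73.5 393 52.6
s7 hb [ 428.7 -305.6] [65.5 37.6] 71.5 478 93.6
s7 bowl [729.4   9.7] [106.9 101.6] 84.2 504 49.5
s7 beaker [407.  -66.6] [75.3 75. ] 63.0 367 78.4
0.08744611231589193 45.2167
```

View pics/s7.png

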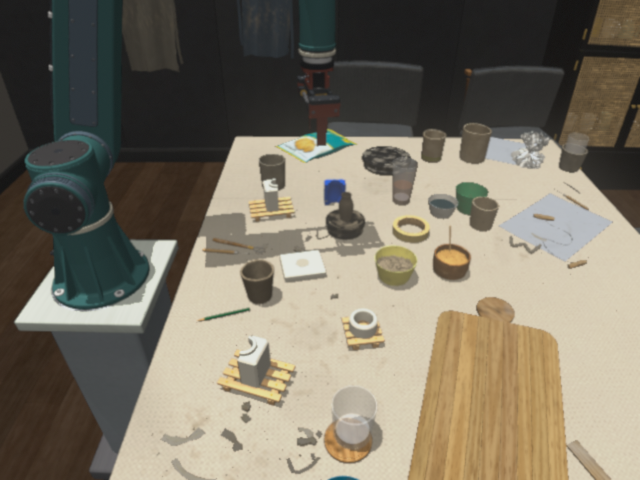

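The vase stands centred on the wheel at (346,210). The ring is at (362,325), the halves at (270,195) and (255,365), and the rest is undisturbed.

```bash
python3 -c "
from bench import close_job
print(close_job())"
```

```text
the job is handed in; nothing more can be done
None
```

The job is handed in at about 45 s: the ring is on the small rack, each mould half is on its own larger rack, and the vase stands upright in the centre of the banding wheel; the base, bowl and beaker have not moved, but the hand-in gave no verdict.

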